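# Park the prep tray under the chopping board

## Task

The open steel tray with the garlic and the lime belongs in the bay under the chopping board. Without picking it up, nudge the tray with the fingertips into line with the bay, then push it in gently until it stops against the back and its end is flush with the end of the board. Keep the garlic and lime in the tray and leave the onion, the salt tub and the pepper mill where they stand.

Things in the scene. Friction and masses are not known exactly. Their poses are not given: they have to be found in the camera images.
- tray: Loose open tray of grey steel, 120 (x) x 170 (y, its long way) x 56 mm high, walls 4 mm, corners rounded to 18 mm radius, to the right of the stand. Origin: centre of its underside. Its +y end goes into the bay first. About 0.6 kg with its contents, slides at 2 to 6 N. Two spread fingertips pushing on a side or an end turn that face parallel to the line through the tips.
- stand: Fixed stand of brown wood: a chopping board 164 (x) x 210 (y) x 18 mm, top at 82 mm, underside at 64 mm, on two side panels. The bay between them runs along the stand's y and is 130 mm wide (inner faces at x = -65 and +65 mm), open at the stand's -y end (to the robot's right), panel ends rounded. Origin: centre of the stand, on the worktop.
- bay_mouth (a point): Centre of the open end of the bay, on the worktop, in the plane of the board's -y end (stand frame: 0, -105, 0 mm).
- bay_home (a point): Point on the worktop where the tray's origin lies when fully home against the cross brace at the back of the bay (stand frame: 0, -20, 0 mm; axes as the stand's). The tray's -y end is then flush with the end of the board. The brace is 44 mm high, its face at y = +65 mm.
- garlic_a: Garlic bulb, 56 mm across and 56 mm high, lying loose in the tray. Origin: centre of its underside.
- garlic_b: Garlic bulb, 60 mm across and 59 mm high, lying loose in the tray. Origin: centre of its underside.
- lime: Lime, 52 x 43 x 42 mm, lying loose in the tray; it may roll about in it. Origin: underside as first laid.
- onion: Red onion, 84 mm across and 82 mm high, on the back half of the board (leave alone). Origin: centre of its underside.
- salt_drum: Pale round salt tub, 80 mm across, 142 mm high, behind the stand (leave alone). Origin: centre of its underside.
- pepper_mill: Dark wooden pepper mill, 58 mm across, 170 mm high, on the robot's side of the stand, to the left (leave alone). Origin: centre of its underside.
Mind the look-alikes: they are no part of the job. Leave any blue look-alike of the garlic_b alone.

How it is judged:
By the outcome, as a careful person would: the job done as asked, in the order asked, and still so for the second after the job is handed in, with the robot touching nothing.
It also fails if it takes over 64 s, if anything falls off the work surface, if the arm or the gripper's body presses on something with over 40 N, if the wrist force passes 120 N, or if a joint passes its speed limit or range.

## Robot

A 6-joint arm with a two-finger parallel gripper is mounted at the origin on a cart in front of the work surface, level with it; the furniture and walls round the work are solid. World frame = base frame: x ahead of the robot, y to its left, z up, the work surface at z = 0. Lengths are in m, angles in rad, forces in N, time in s.
With the tool pointing down it reaches from about 0.35 to 0.975 m from the base axis. Payload 7.1 kg.
Tool frame: the origin (TCP) lies midway between the tips of the shut fingers; the grasp point (between the pads) lies 19 mm behind it; z points along the fingers, y is the line along which they close (so a half turn about z gives the same grasp; the last joint's range is limited). The gripper opens to 88 mm and grips with 3 to 60 N. Pads are 20 mm wide; open, the fingers measure 115 mm over their backs; the gripper's body (75 mm by 178 mm) begins 61 mm behind the grasp point.
Start: joints at [-1.216, 0.423, 1.63, -0, 1.089, -0.019], TCP at [0.228, -0.582, 0.223] pointing down, gripper open.
Joint ranges: [-3, 3], [-0.9, 2.11], [0.09, 2.58], [-1.31, 4.45], [0.11, 2.69], [-2.54, 2.54]. Speed limits (rad/s): [2.39, 2.39, 3.01, 3.14, 3.14, 3.14].

## Interface

Orientations are given as a unit quaternion [w, x, y, z].
In Python, from station import move_pose, movel, movej, command_gripper, wait, inverse_kinematics, read_camera, camera_info, MotionError, job_done, get_time, get_joint_pos, get_qvel, get_effort, get_tcp_pos, get_ee_rot, get_ft_force, get_ft_torque, get_grip_width, get_finger_force gives the robot as it stands. Calls block until the motion is done:
- move_pose(position, orientation): joint-space move of the TCP to a pose.
- movel(position, frame=None, v=0.15, until_force=None): straight line of the TCP; frame=None keeps the orientation; v is the mean speed in m/s. With until_force (N) it stops when the force on the tool has changed by that much, and returns True; else False.
- movej(angles): joint-space move.
- command_gripper(opening): opening from 0.0 (shut) to 1.0 (fully open); the grip force is fixed at half the most; returns when the fingers have stopped.
- wait(seconds).
- inverse_kinematics(position, orientation): joint angles nearest the present ones, or None.
- read_camera(name): name is "side" or "top" or "wrist"; returns the picture (384x512x3 uint8, red, green, blue); there is no depth.
- camera_info(name): a dict with "intrinsics" (3x3 intrinsics, pixels), "dist" ([k1, k2, p1, p2, k3] as OpenCV has them; the pictures are not rectified), "T" (4x4, takes a point from camera to world coordinates); the wrist camera has in their place "tool_from_camera" (4x4, takes a point from camera to tool coordinates, whose origin is the TCP and whose axes are the flange's). Camera axes: x right, y up, looking along -z (the intrinsics and any distortion apply to the point x, -y, -z); pixel columns grow to the right and rows downward; lengths in m; the calibration is good to about 2 mm. A picture is of the moment at which its call begins: read the wrist's pose just before it. camera_info takes no time and is no camera call.
A pose or a line that the arm cannot do raises MotionError and nothing moves.
- job_done(): hands the job in; it is judged then, once.
Readings, each from a call of its own:
- get_time(): time.
- get_joint_pos(): joint angles.
- get_qvel(): joint speeds.
- get_effort(): joint torques, N m.
- get_tcp_pos(): TCP position.
- get_ee_rot(): TCP orientation.
- get_ft_force(): force on the tool from outside, world axes, zero at the start.
- get_ft_torque(): the same for the moment, N m.
- get_grip_width(): opening from 0.0 (shut) to 1.0 (fully open).
- get_finger_force(): force on a finger pad.
Only numpy, scipy, OpenCV 4.12 (cv2) and the standard library are available. Lean on these libraries where they do the work, as an engineer would, in place of code of your own. Each camera call takes 0.05 s, during which the arm holds its last target. There are 200 camera calls.

## Working session

There is one attempt and no reset: what is moved stays moved. The work goes in short steps, each a Python script; the robot and the scene stay as the last script left them, time stands still between calls to the robot, and variables do not carry over. Pictures are saved under pics/ and viewed, at most 10 in all, crops included, and the job is handed in when it is done.

```bash
mkdir -p pics
python3 - <<'E'
from station import *
import cv2,numpy as np
for n in("top","side"):
    cv2.imwrite(f"pics/{n}0.png",read_camera(n)[:,:,::-1])
    c=camera_info(n);print(n,np.round(c["intrinsics"],1).tolist(),c["dist"],np.round(c["T"],3).tolist())
print(get_time(),get_ee_rot(),get_tcp_pos(),camera_info("wrist"))
E
```

```text
top [[464.4, 0.0, 261.4], [0.0, 464.4, 190.6], [0.0, 0.0, 1.0]] [-0.02432098  0.          0.          0.          0.        ] [[0.239, 0.942, -0.237, 0.247], [-0.971, 0.23, -0.065, -0.052], [-0.007, 0.246, 0.969, 1.368], [0.0, 0.0, 0.0, 1.0]]
side [[383.7, 0.0, 256.7], [0.0, 383.7, 198.9], [0.0, 0.0, 1.0]] [-0.05335342  0.          0.          0.          0.        ] [[-0.995, 0.029, -0.096, 0.471], [-0.099, -0.455, 0.885, 0.988], [-0.018, 0.89, 0.456, 0.555], [0.0, 0.0, 0.0, 1.0]]
0.1 [-6.78845765e-04  9.82581688e-01  1.85829900e-01 -1.19244913e-04] [ 0.22808444 -0.58135221  0.2219872 ] {'intrinsics': array([[294.61967366,   0.        , 255.66654482],
       [  0.        , 294.61967366, 192.15945227],
       [  0.        ,   0.        ,   1.        ]]), 'dist': array([-0.04784073,  0.        ,  0.        ,  0.        ,  0.        ]), 'tool_from_camera': array([[-1.13226778e-04,  9.57622856e-01,  2.88025090e-01,
         7.85756005e-02],
       [ 9.99999864e-01, -3.83546340e-05,  5.20635328e-04,
         5.42005196e-04],
       [ 5.09619387e-04,  2.88025109e-01, -9.57622721e-01,
        -1.62087179e-01],
       [ 0.00000000e+00,  0.00000000e+00,  0.00000000e+00,
         1.00000000e+00]])}
```

View pics/top0.png

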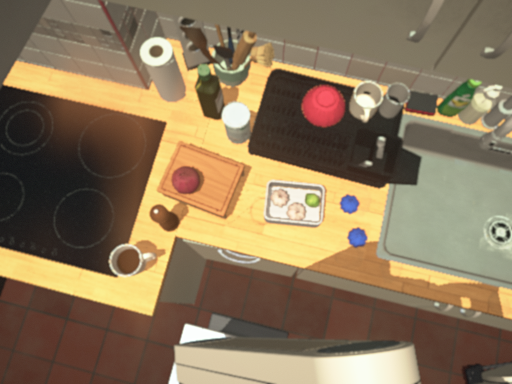

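View pics/side0.png

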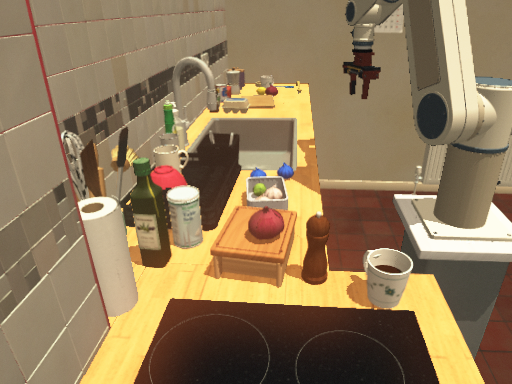

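The top picture shows the board at about (160–243, 143–217), the tray at (265–325, 182–227) and the blue look-alikes at (349,204) and (357,237). I'll enlarge that area to get the corners.

```bash
python3 - <<'E'
import cv2
a=cv2.imread("pics/top0.png")[130:260,145:375]
cv2.imwrite("pics/crop0.png",cv2.resize(a,None,fx=3.4,fy=3.4,interpolation=cv2.INTER_CUBIC))
E
cat > h.py <<'E'
import numpy as np,cv2
from station import *
def w(name,px,z):
    c=camera_info(name);T=c["T"]
    p=cv2.undistortPoints(np.array(px,float).reshape(-1,1,2),c["intrinsics"],c["dist"]).reshape(-1,2)
    d=np.c_[p[:,0],-p[:,1],-np.ones(len(p))]@T[:3,:3].T
    return T[:3,3]+d*((z-T[2,3])/d[:,2])[:,None]
def proj(name,P):
    c=camera_info(name);T=c["T"];q=(np.atleast_2d(P)-T[:3,3])@T[:3,:3]
    return cv2.projectPoints(q*[1,-1,-1],np.zeros(3),np.zeros(3),c["intrinsics"],c["dist"])[0].reshape(-1,2)
def rect(c,th,lx,ly,z):
    R=np.array([[np.cos(th),-np.sin(th)],[np.sin(th),np.cos(th)]])
    P=np.array([[1,1],[-1,1],[-1,-1],[1,-1]])*[lx/2,ly/2]@R.T+c
    return np.c_[P,np.full(4,z)]
E
```

```text
(no output)
```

View pics/crop0.png

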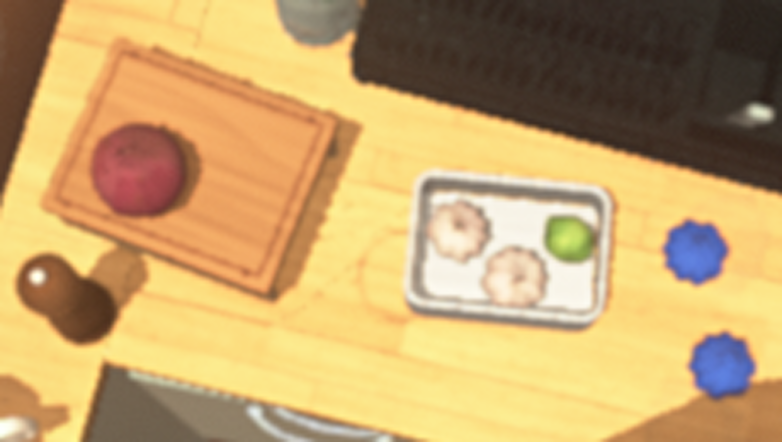

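```bash
cat > fit.py <<'E'
from h import *
from scipy.optimize import least_squares
def fit(name,px,lx,ly,z,th0):
    X=w(name,px,z)[:,:2]
    f=lambda p:(proj(name,rect(p[:2],p[2],lx,ly,z))-px).ravel()
    r=least_squares(f,[*X.mean(0),th0]);return r.x,r.fun
E
python3 - <<'E'
from fit import *
o=lambda L:np.array(L)/3.4+[145,130]-.35
b=o([(118,39),(337,118),(267,286),(43,203)]) # far-left, far-right, near-right, near-left
t=o([(415,172),(612,189),(604,320),(407,307)])
# rect order (+x+y),(-x+y),(-x-y),(+x-y): far-left, near-left, near-right, far-right
b=b[[0,3,2,1]];t=t[[0,3,2,1]]
a=cv2.imread("pics/top0.png");a=cv2.resize(a[130:260,145:375],None,fx=3.4,fy=3.4,interpolation=cv2.INTER_CUBIC)
for px,lx,ly,z in((b,.164,.21,.082),(t,.12,.17,.056)):
    X=w("top",px,z);print(np.round(X,4).tolist(),[round(np.linalg.norm(X[i]-X[i-1]),4) for i in range(4)])
    p,r=fit("top",px,lx,ly,z,0);print(p,np.degrees(p[2]),r.round(1))
    for zz,c in((z,(0,255,0)),(0,(255,0,0))):
        q=((proj("top",rect(p[:2],p[2],lx,ly,zz))-[145,130]+.35)*3.4).astype(int);cv2.polylines(a,[q],True,c,1)
print(w("top",o([(695,252),(720,366)]),.03), w("top",o([(42,285)]),.16))
cv2.imwrite("pics/ov0.png",a)
E
```

```text
[[0.6502, 0.305, 0.082], [0.4944, 0.3254, 0.082], [0.4704, 0.1233, 0.082], [0.6256, 0.103, 0.082]] [np.float64(0.2036), np.float64(0.1572), np.float64(0.2035), np.float64(0.1566)]
[ 0.56043889  0.21428794 -0.12357092] -7.0800922814019955 [-0.7 -1.7 -1.3  0.5  0.7  1.7  1.3 -0.8]
[[0.602, 0.0287, 0.056], [0.4856, 0.0073, 0.056], [0.5141, -0.1564, 0.056], [0.6274, -0.1394, 0.056]] [np.float64(0.1699), np.float64(0.1184), np.float64(0.1662), np.float64(0.1146)]
[ 0.5573417  -0.06493175  0.16270896] 9.322536833674441 [ 0.1 -0.2 -0.7  0.2  0.6  0.9  0.1 -1. ]
[[ 0.5966084  -0.22274166  0.03      ]
 [ 0.50391718 -0.26277744  0.03      ]] [[0.4157431  0.28392208 0.16      ]]
```

View pics/ov0.png

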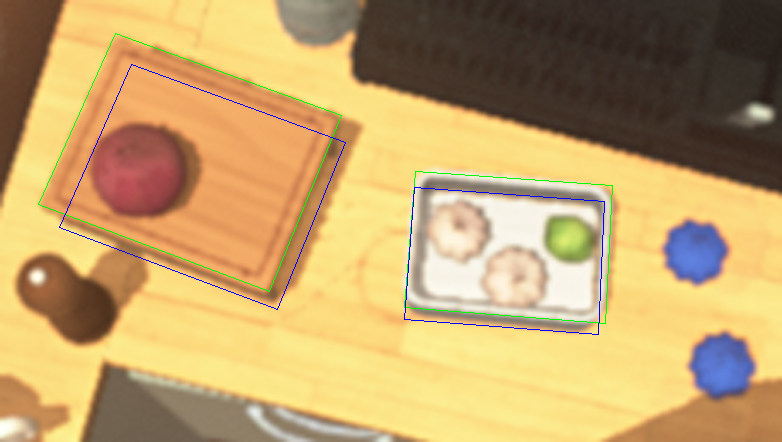

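The fits agree: the stand is at about (0.560, 0.214) and −7.1°, the tray at about (0.557, −0.065) and +9.3°. Next, a closer look with the wrist camera on the way, which also covers the far-side clearance.

```bash
cat >> h.py <<'E'
from scipy.spatial.transform import Rotation as Rn
def quat(deg):  # tool down, tool x at heading deg
    a=np.radians(deg);R=np.array([[np.cos(a),np.sin(a),0],[np.sin(a),-np.cos(a),0],[0,0,-1]])
    return np.roll(Rn.from_matrix(R).as_quat(),1)
_ci=camera_info
def shot(fn):
    p=get_tcp_pos();q=np.asarray(get_ee_rot());im=read_camera("wrist");cv2.imwrite(fn,im[:,:,::-1])
    M=np.eye(4);M[:3,:3]=Rn.from_quat(np.roll(q,-1)).as_matrix();M[:3,3]=p
    np.save(fn[:-4],M@_ci("wrist")["tool_from_camera"])
def camera_info(n):
    if n in("top","side"):return _ci(n)
    c=dict(_ci("wrist"));c["T"]=np.load(n);return c
E
python3 - <<'E'
from h import *
move_pose([.50,.06,.31],quat(173))
print(get_time(),get_joint_pos())
shot("pics/w1.png")
a=cv2.imread("pics/w1.png");cv2.imwrite("pics/w1b.png",cv2.resize(a,(800,600),interpolation=cv2.INTER_CUBIC))
E
```

```text
2.5917 [ 9.46648590e-02  1.44300638e-01  1.80244318e+00 -1.59863395e-04
  1.19504821e+00 -1.35266265e+00]
```

View pics/w1b.png

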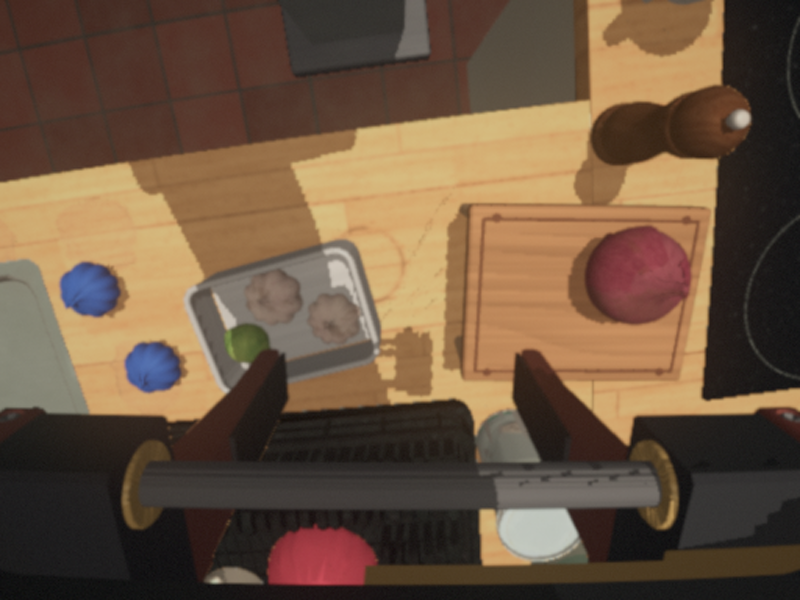

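The wrist view shows, in 800x600 pixels:
- **Board corners:** (468,206), (709,208), (684,380), (466,378).
- **Tray rim corners:** (187,288), (350,238), (380,355), (223,392).
- **Black drainer edge:** around row 412, close behind the tray.

I'll compute the poses and that gap.

Run:
```python
from fit import *
import h,fit
n="pics/w1.npy"; s=512/800
b=np.array([(684,380),(709,208),(468,206),(466,378)])*s
t=np.array([(380,355),(350,238),(187,288),(223,392)])*s
for px,lx,ly,z in((b,.164,.21,.082),(t,.12,.17,.056)):
    X=w(n,px,z);print(X.round(3).tolist())
    p,r=fit.fit(n,px,lx,ly,z,0);print(p.round(4),np.degrees(p[2]),r.round(1))
print("drainer",w(n,np.array([(200,418),(300,412),(460,402)])*s,0.0).round(3).tolist(),"z.03",w(n,np.array([(200,418),(300,412),(460,402)])*s,0.03).round(3).tolist())
print("drainer top",w("top",[(262,71+82),(330,172),(392,186)],0.0).round(3).tolist(),w("top",[(262,153),(330,172),(392,186)],0.03).round(3).tolist())
print("blue",w(n,np.array([(90,288),(152,366)])*s,.03).round(3).tolist())
```

```text
[[0.65, 0.314, 0.082], [0.488, 0.327, 0.082], [0.463, 0.121, 0.082], [0.62, 0.106, 0.082]]
[ 0.5557  0.2166 -0.1138] -6.518181915420555 [-1.3 -0.2  2.7 -1.9  0.4 -0.4 -2.   3.3]
[[0.598, 0.027, 0.056], [0.481, 0.016, 0.056], [0.508, -0.145, 0.056], [0.619, -0.136, 0.056]]
[ 0.5522 -0.0595  0.1308] 7.4930836130583645 [ 3.6  1.   0.9  0.4 -5.2 -2.4  0.7  1.9]
drainer [[0.676, -0.199, -0.0], [0.682, -0.08, -0.0], [0.692, 0.105, 0.0]] z.03 [[0.66, -0.182, 0.03], [0.665, -0.071, 0.03], [0.674, 0.103, 0.03]]
drainer top [[0.699, 0.067, 0.0], [0.689, -0.15, 0.0], [0.69, -0.343, 0.0]] [[0.689, 0.064, 0.03], [0.679, -0.148, 0.03], [0.68, -0.337, 0.03]]
blue [[0.501, -0.259, 0.03], [0.593, -0.218, 0.03]]
```

```bash
cat >> h.py <<'E'
S=np.array([.558,.2155]);TH=np.radians(-6.8)
Rs=np.array([[np.cos(TH),-np.sin(TH)],[np.sin(TH),np.cos(TH)]])
def st(x,y,z): return [*(S+Rs@[x,y]),z]
E
python3 - <<'E'
from h import *
Q=quat(180-6.8)
move_pose(st(.131,-.278,.16),Q)
print(get_time(),movel(st(.131,-.278,.025),v=.1,until_force=8),get_tcp_pos())
f0=np.array(get_ft_force())
print(movel(st(.074,-.278,.025),v=.04,until_force=25),get_time(),get_tcp_pos(),np.array(get_ft_force())-f0)
shot("pics/w2.png")
cv2.imwrite("pics/w2b.png",cv2.resize(cv2.imread("pics/w2.png"),(800,600)))
cv2.imwrite("pics/top2.png",read_camera("top")[:,:,::-1])
E
```

```text
3.6417 False [ 0.65572734 -0.07612283  0.02577051]
False 6.7167 [ 0.59858839 -0.06923207  0.02497678] [ 1.66194584 -1.94996472  1.08835475]
```

View pics/w2b.png

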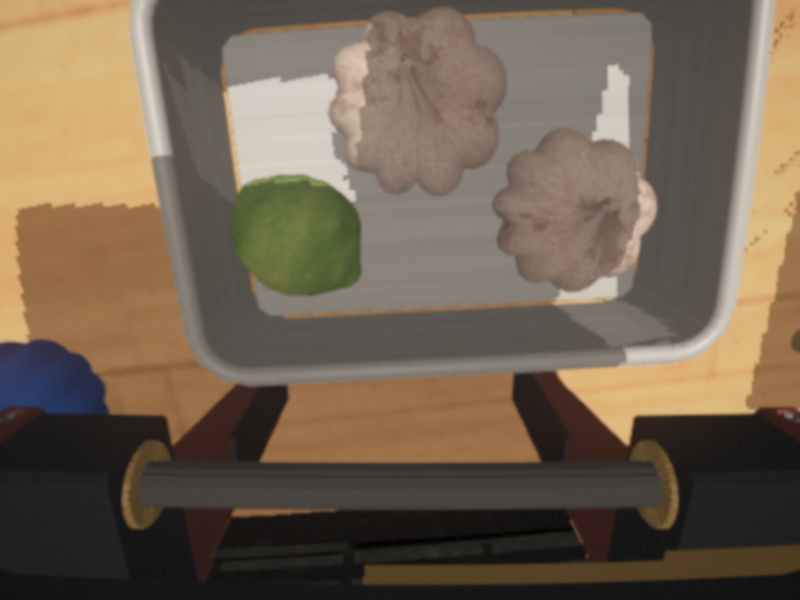

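The tray has turned most of the way; its far rim runs from (240,383) to (680,358), about 3° off the tip line. I'll measure in the stand frame and refine the stand's pose by fitting edge lines in the first wrist picture.

Run:
```python
from h import *
s=512/800
X=w("pics/w2.npy",np.array([(300,380),(620,362),(148,120),(758,110),(190,320),(728,290)])*s,.056)[:,:2]
print(((X-S)@Rs).round(4).tolist())
# board edges in w1, subpixel: gradient peaks along normals around predicted edges; fit lines -> pose
from scipy.optimize import least_squares
for name,fn in(("pics/w1.npy","pics/w1.png"),("top","pics/top0.png")):
    g=cv2.GaussianBlur(cv2.imread(fn),(0,0),.8).astype(np.float32)
    ed=[((.082,a),(1,0)) for a in np.linspace(-.085,.085,18)]+[((-.082,a),(-1,0)) for a in np.linspace(-.085,.085,18)]+[((a,-.105),(0,-1)) for a in np.linspace(-.06,.06,14)]+[((a,.105),(0,1)) for a in np.linspace(-.06,.06,14)]
    A=np.array([e[0] for e in ed]);N=np.array([e[1] for e in ed])
    p=np.array([*S,TH]);off=np.arange(-.012,.0121,.0005)
    def lab(p):
        c,sn=np.cos(p[2]),np.sin(p[2]);R=np.array([[c,-sn],[sn,c]])
        P=(A[:,None]+N[:,None]*off[None,:,None])@R.T+p[:2]
        q=proj(name,np.c_[P.reshape(-1,2),np.full(P.shape[0]*P.shape[1],.082)]).astype(np.float32)
        v=cv2.remap(g,q[:,0].reshape(P.shape[:2]),q[:,1].reshape(P.shape[:2]),cv2.INTER_CUBIC)
        d=np.abs(np.gradient(v,axis=1)).sum(2)
        return off[d.argmax(1)]
    for _ in range(6):
        e=lab(p)
        # per-side medians: shift along normals
        m=[np.median(e[N[:,0]==1]),np.median(e[N[:,0]==-1]),np.median(e[N[:,1]==-1]),np.median(e[N[:,1]==1])]
        J=np.c_[N,N[:,1]*-A[:,0]+N[:,0]*-A[:,1]]; J[:,2]=-(N[:,0]*A[:,1])+N[:,1]*A[:,0]
        J=np.c_[J,np.ones(len(N))]
        r=least_squares(lambda k:J@k-e,[0,0,0,0],loss="soft_l1",f_scale=.001).x
        c,sn=np.cos(p[2]),np.sin(p[2]);p[:2]+=np.array([[c,-sn],[sn,c]])@r[:2];p[2]+=r[2]
    print(name,p.round(4),np.degrees(p[2]).round(2),"size err",r[3].round(4),np.array(m).round(4),np.abs(J@r-e).mean())
```

```text
[[0.0601, -0.31], [0.0542, -0.2094], [-0.0172, -0.3469], [-0.0205, -0.1802], [0.0402, -0.3424], [0.0307, -0.179]]
pics/w1.npy [ 0.5549  0.2193 -0.1284] -7.36 size err 0.0009 [-0.0005  0.0005  0.0025  0.0075] 0.003579086498321714
top [ 0.5587  0.2159 -0.1183] -6.78 size err 0.0011 [ 0.0028  0.0055 -0.001  -0.0012] 0.0028258003727077655
```

Run:
```python
from h import *
movel(st(.09,-.278,.025),v=.1); movel(st(.09,-.278,.2),v=.25)
move_pose([.56,.05,.20],quat(173.2)); wait(.2)
shot("pics/w3.png");print(get_time(),get_tcp_pos())
cv2.imwrite("pics/w3b.png",cv2.resize(cv2.imread("pics/w3.png"),(800,600),interpolation=cv2.INTER_CUBIC))
```

```text
8.8167 [0.56044731 0.04898656 0.19970022]
```

View pics/w3b.png

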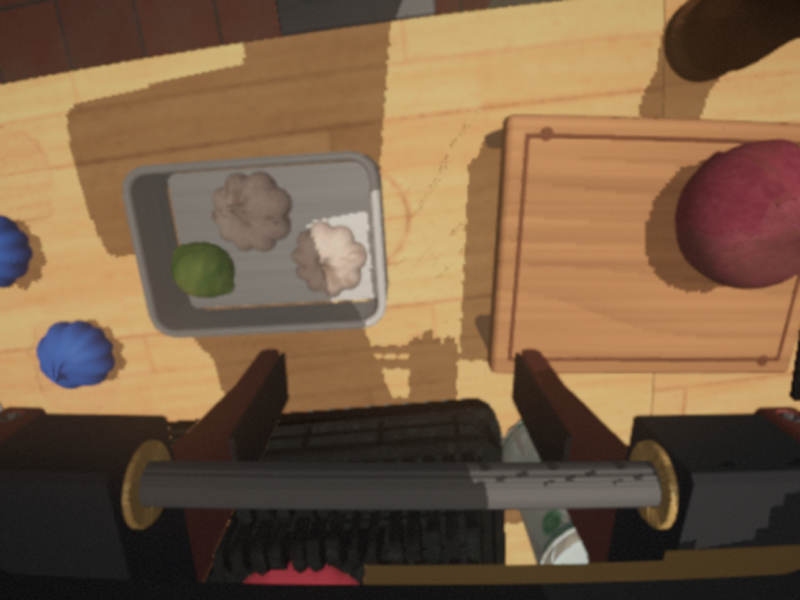

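The view shows:
- **Board:** near edge (530,115)–(690,119), far edge (510,371)–(760,373), mouth end (508,125)–(492,362).
- **Tray rim:** far side (190,334)–(350,327), near side (160,165)–(345,154), and +y end x≈378–384.

I'll convert these to metres.

Run:
```python
from h import *
s=512/800;n="pics/w3.npy"
B=w(n,np.array([(530,115.5),(690,118.5),(510,371.5),(760,373),(508,140),(494,350)])*s,.082)[:,:2]
T=w(n,np.array([(190,335),(350,328),(160,165),(345,154),(379,190),(384,295)])*s,.056)[:,:2]
print("board (nominal stand)",((B-S)@Rs).round(4).tolist())
print("tray",((T-S)@Rs).round(4).tolist())
ang=lambda a,b:np.degrees(np.arctan2(-(b-a)[0],(b-a)[1]))
print("board ang",ang(B[0],B[1]),ang(B[2],B[3]),ang(B[5],B[4])-90,"tray",ang(T[0],T[1]),ang(T[2],T[3]),ang(T[5],T[4])-90)
```

```text
board (nominal stand) [[-0.0836, -0.0909], [-0.0834, 0.0034], [0.0765, -0.092], [0.0795, 0.0827], [-0.0701, -0.1028], [0.0609, -0.1037]]
tray [[0.0602, -0.316], [0.0549, -0.2008], [-0.0572, -0.3207], [-0.0627, -0.2003], [-0.0402, -0.179], [0.0307, -0.1765]]
board ang -6.8796607197425255 -7.776581311748161 -7.193219393425949 tray -4.143054842018707 -4.18910037858676 -4.8020323330596
```

```bash
cat >> h.py <<'E'
S=np.array(st(-.0025,.0018,0)[:2]);TH=np.radians(-7.1)
Rs=np.array([[np.cos(TH),-np.sin(TH)],[np.sin(TH),np.cos(TH)]])
E
python3 - <<'E'
from h import *
Q=quat(180-7.1)
move_pose(st(.10,-.270,.15),Q)
movel(st(.10,-.270,.025),v=.15,until_force=8)
print(movel(st(.0725,-.270,.025),v=.03,until_force=25),get_time())
movel(st(.09,-.270,.025),v=.1);movel(st(.09,-.270,.17),v=.25)
Q=quat(90-7.1)
move_pose(st(0,-.382,.17),Q);command_gripper(.5)
print(get_tcp_pos(),get_time(),movel(st(0,-.382,.035),v=.15,until_force=5),get_tcp_pos())
f0=np.array(get_ft_force())
print(movel(st(0,-.315,.035),v=.04,until_force=20),get_time(),get_tcp_pos(),np.array(get_ft_force())-f0)
shot("pics/w4.png")
cv2.imwrite("pics/w4b.png",cv2.resize(cv2.imread("pics/w4.png"),(800,600),interpolation=cv2.INTER_CUBIC))
E
```

```text
False 11.475
[ 0.50850929 -0.16149849  0.17003696] 14.5917 False [ 0.50908237 -0.16168804  0.03564338]
False 17.4667 [ 0.51677427 -0.09495656  0.03497384] [ 0.00628935  0.34858495 -0.58654249]
```

View pics/w4b.png

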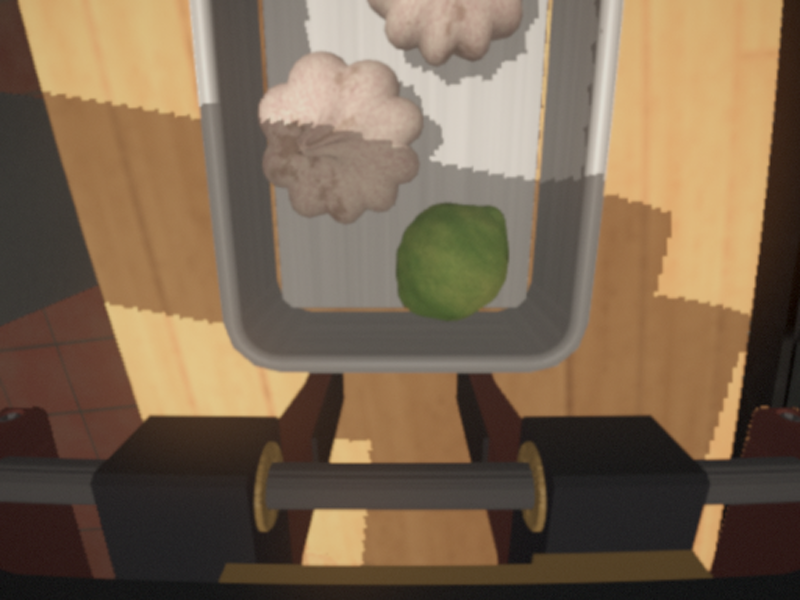

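The tray's -y end is nearly parallel to the tips (rows 368–371) and its rim is centred near column 407. I'll measure it, and back off for one view of the tray and mouth together.

Run:
```python
from h import *
s=512/800
T=w("pics/w4.npy",np.array([(206,130),(222,270),(607,130),(592,270),(300,366),(520,369)])*s,.056)[:,:2]
print(((T-S)@Rs).round(4).tolist())
movel(st(0,-.335,.035),v=.1);movel(st(0,-.335,.17),v=.25)
move_pose([.55,.06,.20],quat(172.9));wait(.2)
shot("pics/w5.png");print(get_time())
cv2.imwrite("pics/w5b.png",cv2.resize(cv2.imread("pics/w5.png"),(800,600),interpolation=cv2.INTER_CUBIC))
```

```text
[[-0.0568, -0.227], [-0.0564, -0.2689], [0.0604, -0.227], [0.0606, -0.2689], [-0.0337, -0.3019], [0.0402, -0.3031]]
19.95
```

View pics/w5b.png

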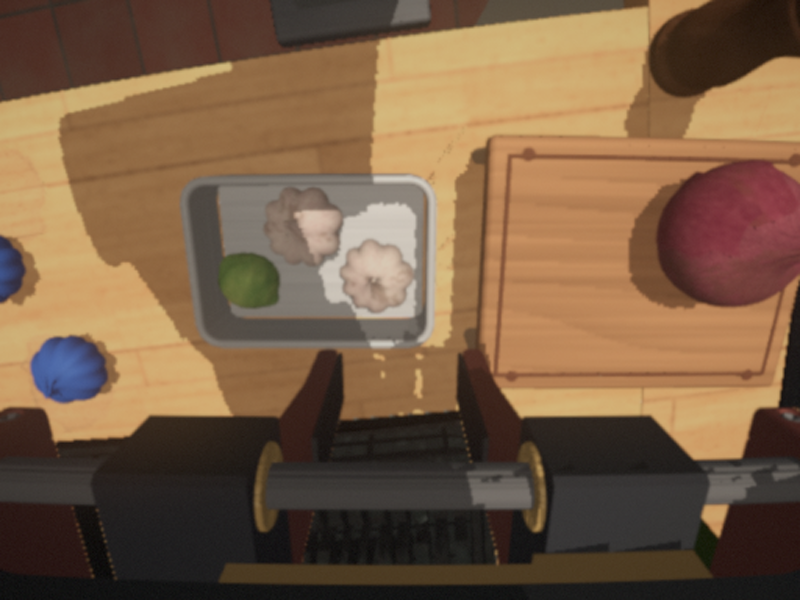

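The tray now looks parallel to the board: its rim rows are 177 and 347, and the board rows are 137 and 386. I'll compute the lateral offset between them.

Run:
```python
from h import *
s=512/800;n="pics/w5.npy"
f=lambda P,z:((w(n,np.array(P)*s,z)[:,:2]-S)@Rs).round(4).tolist()
print("board",f([(510,137.5),(700,141.5),(500,386.5),(760,386.5),(489,160),(480,360)],.082))
print("tray",f([(225,177),(400,176),(225,347),(400,347),(435,220),(434,300)],.056))
```

```text
board [[-0.0799, -0.0943], [-0.0792, 0.0191], [0.0791, -0.0906], [0.0814, 0.0928], [-0.0673, -0.1059], [0.0596, -0.1052]]
tray [[-0.0576, -0.2714], [-0.0575, -0.1579], [0.061, -0.2842], [0.0609, -0.1581], [-0.0292, -0.1349], [0.0259, -0.1345]]
```

Tray and bay are parallel and centred within 2 mm, against 5 mm of clearance each side. I'll push in.

Run:
```python
from h import *
Q=quat(90-7.1)
move_pose(st(.001,-.335,.15),Q)
movel(st(.001,-.335,.035),v=.15,until_force=5)
for y in(-.24,-.19,-.15,-.127):
    r=movel(st(.001,y,.035),v=.04,until_force=15);p=(np.array(get_tcp_pos()[:2])-S)@Rs
    print(y,r,p.round(4),np.round(get_ft_force(),1),round(get_time(),2))
    if r:break
else:
    r=movel(st(.001,-.108,.035),v=.015,until_force=12);p=(np.array(get_tcp_pos()[:2])-S)@Rs
    print("home",r,p.round(4),np.round(get_ft_force(),1),round(get_time(),2))
shot("pics/w6.png")
cv2.imwrite("pics/w6b.png",cv2.resize(cv2.imread("pics/w6.png"),(800,600),interpolation=cv2.INTER_CUBIC))
```

```text
-0.24 False [ 0.001 -0.24 ] [-0.3 -0.6 -0.6] 24.53
-0.19 False [ 0.0011 -0.19  ] [-0.2 -1.1  0.5] 25.93
-0.15 False [ 0.001  -0.1498] [ 0.2 -0.5 -1.3] 27.08
-0.127 False [ 0.0011 -0.1266] [ 0.  -0.8  0.4] 27.81
home True [ 0.0008 -0.1175] [-0.  -1.8  1.8] 28.57
```

View pics/w6b.png

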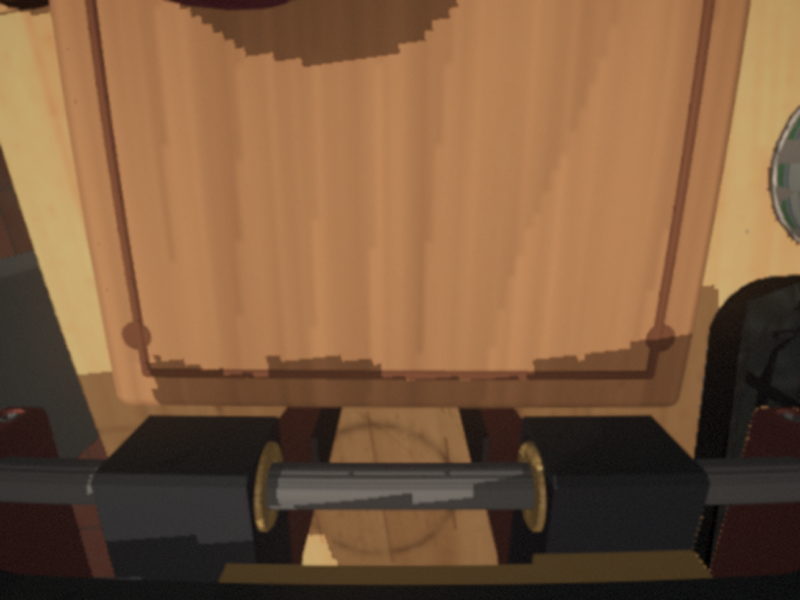

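The tray stopped at TCP y = −117.5 mm, about 1 mm from the predicted flush position, and nothing of it shows past the board's end (row ~405). I'll press once more to confirm it's the hard stop, then back off and hand in.

Run:
```python
from h import *
movel(st(.001,-.124,.035),v=.05);wait(.2)
r=movel(st(.001,-.108,.035),v=.015,until_force=14);print(r,((np.array(get_tcp_pos()[:2])-S)@Rs).round(4))
if r:
    movel(st(.001,-.18,.035),v=.08);movel(st(.001,-.2,.2),v=.2);wait(.5)
    print(get_time(),job_done())
```

```text
True [ 0.0008 -0.1175]
the job is handed in; nothing more can be done
32.1167 None
```

The tray is in the bay, pushed up against the back and flush with the board's end to within about 1 mm; a second press stopped at the same spot, the onion, salt tub and pepper mill were not touched, and I handed the job in at 32 s without a last look at the garlic and lime, which were in the tray just before it went under the board.

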